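# Advance a casting one station along its indexing track

## Task

Move the long casting (the plain rectangular one) on by one station. With the fingertips, lightly press the retractable stop pin just ahead of it all the way down, then push the casting gently from behind along its track until it rests against the next stop pin, which must stay up. Do not pick the casting up, and leave the other track, with its casting and its pins, and everything else on the bench as they are.

Things in the scene. Friction and masses are not known exactly. Their poses are not given: they have to be found in the camera images.
- track_1: Fixed straight track, 330 x 112, with the long casting. Origin on the bench below its first stop pin (a); x along the feed, away from the robot, from -165 to +165, open ends; z up. Grey deck 20 high between steel rails 64 apart, tops 36 high. At each stop pin a slot 42 long in x, floor 16 high, crosses the deck. Low things: rails and castings reach 48 above the bench at most.
- track_2: The other indexing track, alike, holding the other casting, but with its rails 71 apart; same frame. To be left alone. Which track stands left and which right varies.
- track_1_stop_a (a joint): First stop pin of track_1 (track x = 0, y = 0), just ahead of the long casting: upright steel pin, 14 diameter, flat top. Metres: 0 = up, top 12 mm above the deck, 32 above the bench; 0.015 = fully down, top 3 mm below the deck, 1 mm above the slot floor. About 3 N of friction, no spring: stays where it is left.
- track_1_stop_a_top (a point): Centre of the top face of that pin; moves with it.
- track_1_stop_b (a joint): Second stop pin of track_1, alike, 130 further along (at x = +130 of the track). Stands up (0) and must stay up: the casting is to rest against it.
- track_1_stop_b_top (a point): Centre of the top face of that second pin.
- track_2_stop_a (a joint): First stop pin of track_2, alike; must stay up (0).
- track_2_stop_b (a joint): Second stop pin of track_2, alike; must stay up (0).
- casting_1: The long casting: bare aluminium housing half, plain rectangular tray with walls all round (26 high, 6 thick) and bosses inside, 110 x 60 x 28 high, 0.15 to 0.31 kg, loose. Origin at the centre of its underside; own y = long side, along the track. Waits on the deck of track_1, front wall 20 to 36 behind the axis of stop a. Resting against stop b its origin is at track x = +68.
- casting_2: The other casting, on track_2: shorter and broader, 100 x 67 x 28, with a cut-away outline and flanges standing out at its sides. Origin at the centre of its underside. To be left alone.
- block_1: Dark clamp block, 24x59x27, loose bystander on the bench at the left.
- block_2: Dark clamp block, 24x60x29, loose bystander on the bench between the tracks.
- block_3: Dark clamp block, 25x52x21, loose bystander at the front right.
- block_4: Dark clamp block, 24x63x28, loose bystander at the front right.

How it is judged (in metres and radians):
On the way, in this order (a step that is already met when the one before it is completed fails the run):
1. the first stop pin ahead of the long casting is pressed down below the deck while the casting still waits behind it (value of joint track_1_stop_a above 0.0122 m and x of casting_1 in the frame of track_1 below -0.055 m), for 0.2 s.
2. the long casting has been pushed over it and rests against the second stop pin, square in its track (x of casting_1 in the frame of track_1 between 0.064 and 0.073 m and y of casting_1 in the frame of track_1 between -0.006 and 0.006 m and z of casting_1 in the frame of track_1 between 0.016 and 0.024 m and angle between casting_1's own z axis and vertical below 0.06 rad and angle between the y axis of casting_1 and the x axis of track_1, either way round below 0.07 rad), for 0.2 s.
At the end, for the whole second after the job is handed in: Long casting at rest, flat on its deck, within 4 mm of the second pin, square within 4 degrees; first pin pressed 12.2 mm or more; the other three pins up (within 3 mm); the other casting within 8 mm, blocks within 12 mm, of where they were (all of step 2 and value of joint track_1_stop_a above 0.0122 m and linear speed of casting_1 below 0.01 m/s and value of joint each of track_1_stop_b, track_2_stop_a, track_2_stop_b below 0.003 m and distance of casting_2 from where it was at the start of the episode below 0.008 m and distance of each of block_1, block_2, block_3, block_4 from where it was at the start of the episode below 0.012 m); the robot touches nothing.
It fails at once if a stop pin that should stay up is pressed more than 4 mm (value of joint any of track_1_stop_b, track_2_stop_a, track_2_stop_b above 0.004 m).
It fails at once if the long casting is lifted more than 10 mm off the deck or tipped over 0.2 rad (z of casting_1 in the frame of track_1 above 0.03 m or angle between casting_1's own z axis and vertical above 0.2 rad).
It fails at once if the casting is shoved or a pin is pressed hard (over 45 N) (contact force between the fingers and casting_1 above 45 N or contact force between the fingers and track_1_stop_a above 45 N).
It fails at once if the other casting or a bystander is moved more than 15 mm (distance of any of casting_2, block_1, block_2, block_3, block_4 from where it was at the start of the episode above 0.015 m).
It also fails if it takes over 40 s, if anything falls off the work surface, if the arm or the gripper's body presses on something with over 40 N, if the wrist force passes 120 N, or if a joint passes its speed limit or range.

## Robot

A 7-joint arm with a two-finger parallel gripper is mounted at the origin on a cart in front of the work surface, level with it; the furniture and walls round the work are solid. World frame = base frame: x ahead of the robot, y to its left, z up, the work surface at z = 0. Lengths are in mm, angles in rad, forces in N, time in s.
With the tool pointing down it reaches from about 400 to 875 mm from the base axis. Payload 4.4 kg.
Tool frame: the origin (TCP) lies at the very end of the fingers, on their centre line; the grasp point (between the pads) lies 19 mm behind it; z points along the fingers, y is the direction in which the jaws open and shut (so a half turn about z gives the same grasp; the last joint's range is limited). The gripper opens to 85 mm and grips with 20 to 120 N. Pads are 22 mm wide; open, the fingers measure 114 mm over their backs; the gripper's body (76 mm by 85 mm) begins 54 mm behind the grasp point. The pads swing forward as they close: fully open they stand 13 mm farther back than shut.
Start: joints at [1.239, 0.628, 0.038, 1.517, -0.027, 0.996, -0.02], TCP at [170.77, -627.18, 231.313] pointing down, gripper open.
Joint ranges: [-3.06, 3.06], [-0.37, 2.12], [-1.25, 1.32], [0.18, 2.47], [-1.1, 4.24], [0.23, 1.98], [-2.94, 2.94]. Speed limits (rad/s): [2.57, 2.57, 3.14, 3.14, 3.14, 3.14, 3.14].

## Interface

Orientations are given as [roll, pitch, yaw] about the fixed x, y, z axes, in that order (R = Rz(yaw) Ry(pitch) Rx(roll)).
In Python, from cell import ctrl gives the robot as it stands.
- The arm moves only by the shell command python3 -m crank 'ROWS' [OPENING]. ROWS is JSON, a list that holds one entry, the list of rows, each a list of 6 numbers: the shift along the tool's x, y, z in units of 30 mm (1.0 is 30 mm), then the turn, a rotation vector about the tool's x, y, z in units of 6 degrees (1.0 is 6 degrees). In form: [[[tx, ty, tz, rx, ry, rz], ...]]. A call has 1 to 12 rows; each row shifts and turns the pose as measured when the row begins, along the tool's axes as they then stand; what a row does not reach is not made up. A row lasts 1/12 s, in which the tool goes at most 41.7 mm and 7.16 degrees, less where a joint would pass 70% of its speed; a pose out of reach is approached as far as the arm can. A call is refused whole if a number of a shift passes 1 or a number of a turn 1, either way. A call with a gripper value outside its range is refused whole. OPENING is the gripper command: -1 is fully open, 1 is shut, values between are in proportion, set as the call begins (- or left out, the last holds). The fingers move at their own pace and stop on an object; the grip force is fixed at half the most. Time passes only in rows, so rows that do not move let the fingers close. It gives the time, the measured TCP pose, the force and the opening at its end, in the units of the state.
- ctrl.read_state(): the state, without advancing time (a new reading comes with each control period).
- ctrl.get_image(name): name is "scene" or "top"; returns a dict with "color" (480x640x3 uint8, red, green, blue), "depth" (480x640 float32, mm along the optical axis (not along the pixel's ray), 0 where there is no reading), "camera_matrix" (3x3 intrinsics, pixels), "k1" (the pictures are not rectified: a ray, as slopes to the right and down, at radius r is drawn at 1 + k1 r^2 times it, then the intrinsics apply), "R" (3x3) and "t" (3): a world point X has camera coordinates R X + t. Camera axes: x right, y down, z forward; pixel columns grow to the right and rows downward; lengths in mm; the calibration is good to about 2 mm. A picture is of the moment at which its call begins.
- ctrl.finish_job(): hands the job in, once; it reports no verdict.
Trained networks look in a picture, given as the dict that the camera call returned (one of the last four; its "shot" number tells which), for a name from the list of things; names that differ only in an ending like _2 or _b are one class to them, and where a whole thing is asked for, a point or a joint stands for the part that bears it (a point fixed in the world has none). Each returns a list of dicts, best first, with "conf" (0 to 1); they miss things now and then, are a little off and sometimes report something else, mostly with a low value. They report only what shows in the picture. A call takes as long as a camera call.
- ctrl.search_frame(query, picture): "extent" ([centre column, centre row, width, height] in pixels, round what is visible of it).
The state is a dict: "clock": time; "qpos": joint angles; "qd": joint speeds; "tau": joint torques, N m; "eef_pos": TCP position; "tool_rot": TCP orientation; "force": force on the tool from outside, world axes, zero at the start; "torque": the same for the moment, N m; "width": finger opening in mm.
Only numpy, scipy, OpenCV 4.12 (cv2) and the standard library are available. Lean on these libraries where they do the work, as an engineer would, in place of code of your own. Each camera call takes 0.05 s, during which the arm holds its last target. There are 200 camera calls.

## Working session

There is one attempt and no reset: what is moved stays moved. The work goes in short steps, Python scripts to look and compute and a shell command to move; the robot and the scene stay as the last step left them, time stands still between calls to the robot, and variables do not carry over. Pictures are saved under pics/ and viewed, about 8 in all and at most 12, crops included, and the job is handed in when it is done.

```bash
mkdir -p pics; cat > h.py <<'E'
import numpy as np, cv2
from cell import ctrl
def ray(p,u,v):
    K=np.array(p["camera_matrix"],float);k=float(p["k1"])
    d=cv2.undistortPoints(np.array([[[u,v]]],float),K,None)[0,0]
    rd=np.hypot(*d);r=rd
    for _ in range(30): r=rd/(1+k*r*r)
    s=d*(r/rd if rd>0 else 1)
    R=np.array(p["R"]);t=np.array(p["t"])
    return -R.T@t, R.T@np.array([s[0],s[1],1.])
def at_z(p,u,v,z):
    o,d=ray(p,u,v); return o+d*(z-o[2])/d[2]
def proj(p,X):
    c=np.array(p["R"])@np.array(X,float)+np.array(p["t"]); s=c[:2]/c[2]
    s=s*(1+float(p["k1"])*(s@s)); K=np.array(p["camera_matrix"])
    return K[0,0]*s[0]+K[0,2],K[1,1]*s[1]+K[1,2]
def tri(a,b):
    (o1,d1),(o2,d2)=a,b; A=np.c_[d1,-d2]; l=np.linalg.lstsq(A,o2-o1,rcond=None)[0]
    p,q=o1+l[0]*d1,o2+l[1]*d2; return (p+q)/2,np.linalg.norm(p-q)
E
python3 - <<'E'
from h import *
np.set_printoptions(precision=1,suppress=True)
s=ctrl.read_state();print(s["eef_pos"],s["tool_rot"],s["force"],s["width"])
for n in("top","scene"):
    p=ctrl.get_image(n);cv2.imwrite(f"pics/{n}1.png",p["color"][...,::-1]);print(n,"cam",-np.array(p["R"]).T@np.array(p["t"]),p["k1"])
    for q,z in(("track_1",20),("casting_1",48),("casting_2",48),("track_1_stop_a",32),("track_1_stop_a_top",32)):
        for r in ctrl.search_frame(q,p)[:5]:
            e=r["extent"];print(q,round(r["conf"],2),np.array(e),at_z(p,e[0],e[1],z))
E
```

```text
[ 170.6 -626.5  230.4] [-3.1 -0.   0.3] [ 0.9 -0.1  0.3] 85.68040460013894
top cam [ 428.5   74.6 1328. ] -0.08623623189262973
track_1 0.79 [235.5 230.1  41.6 110.1] [609.8 282.2  20. ]
track_1 0.58 [330.3 237.   46.8 112.7] [584.6   7.   20. ]
casting_1 0.94 [330.5 267.5  24.   36.7] [494.6   9.9  48. ]
casting_1 0.6 [233.3 256.1  27.4  35.5] [531.8 284.   48. ]
casting_2 0.94 [330.5 267.5  24.   36.7] [494.6   9.9  48. ]
casting_2 0.6 [233.3 256.1  27.4  35.5] [531.8 284.   48. ]
scene cam [288.6 745.3 933.9] 0.025674273047388303
track_1 0.92 [270.8 323.6 157.2 103. ] [607.4 288.7  20. ]
track_1 0.7 [332.1 237.7 145.4  77.9] [589.7  13.   20. ]
casting_1 0.67 [366.9 240.6  48.8  32.1] [503.    7.9  48. ]
casting_1 0.64 [301.6 331.6  52.8  32.1] [532.2 292.2  48. ]
casting_1 0.6 [363.  294.5  14.2  30.3] [453.8 153.8  48. ]
casting_2 0.67 [366.9 240.6  48.8  32.1] [503.    7.9  48. ]
casting_2 0.64 [301.6 331.6  52.8  32.1] [532.2 292.2  48. ]
casting_2 0.6 [363.  294.5  14.2  30.3] [453.8 153.8  48. ]
track_1_stop_a 0.48 [331.9 236.8   6.2   9.8] [587.3  20.2  32. ]
track_1_stop_a 0.39 [285.7 217.6   9.2  11. ] [716.8  12.7  32. ]
```

View pics/top1.png

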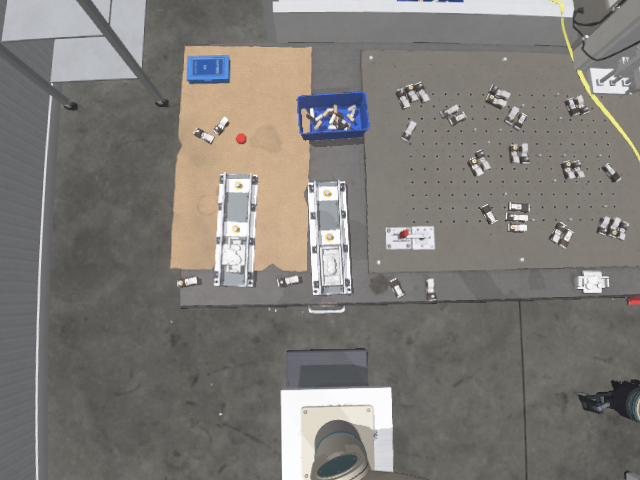

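View pics/scene1.png

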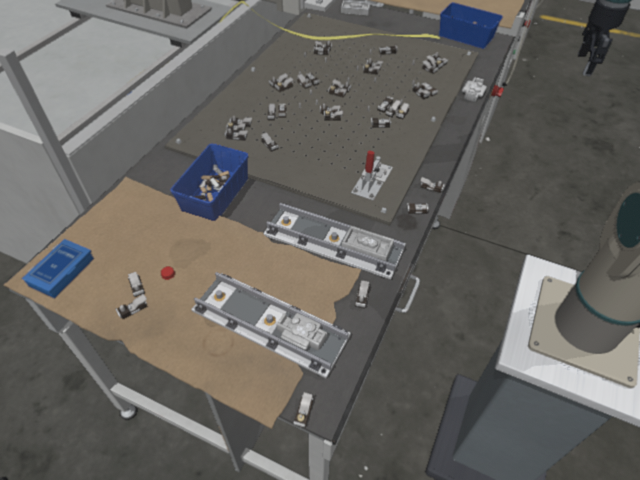

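The top view shows tracks at columns 236 (left) and 330 (right). The plain casting appears to be on the right one, at (331,265), and its pins look to be at (330,237) and (327,193). I'll zoom in to confirm.

```bash
python3 - <<'E'
import cv2,numpy as np
a=cv2.imread("pics/top1.png")[170:300,205:360];b=cv2.imread("pics/scene1.png")[195:285,255:415]
a=cv2.resize(a,None,fx=5,fy=5,interpolation=2)[:600];cv2.imwrite("pics/a5.png",a)
b=cv2.resize(b,None,fx=5,fy=5,interpolation=2);cv2.imwrite("pics/b5.png",b)
E
```

```text
(no output)
```

View pics/a5.png

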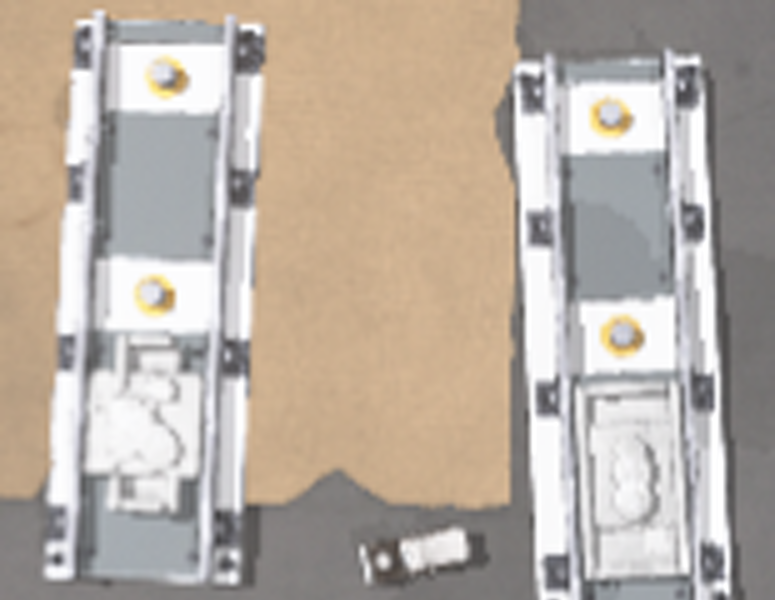

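View pics/b5.png

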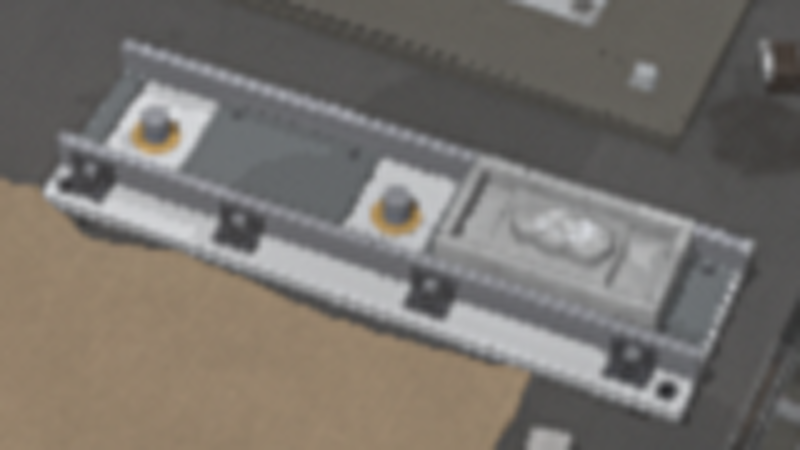

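The right track holds the plain casting. Zoomed in the top view, its pins are at about (622,334) for a and (611,115) for b, with the casting rear edge at row 577.

```bash
python3 - <<'E'
from h import *
np.set_printoptions(precision=1,suppress=True)
T=ctrl.get_image("top");S=ctrl.get_image("scene")
t=lambda x,y:((x+.5)/5-.5+205,(y+.5)/5-.5+170)
s=lambda x,y:((x+.5)/5-.5+255,(y+.5)/5-.5+195)
P={}
for n,a,b in(("a",(622,333),(398,192)),("b",(611,115),(158,114)),
  ("fl",(578,378),(0,0)),("rl",(585,577),(0,0)),("rr",(690,575),(0,0)),("fr",(685,380),(0,0))):
    z=32 if n in"ab" else 47
    A=t(*a);print(n,at_z(T,*A,z),at_z(S,*s(*b),z) if b[0] else "",*(tri(ray(T,*A),ray(S,*s(*b))) if b[0] else ()))
st=ctrl.read_state();print(st["eef_pos"],st["tool_rot"],st["qpos"])
E
```

```text
a [585.6  11.3  32. ] [587.3   6.7  32. ] [585.1  11.6  38.1] 0.48195269614004815
b [713.7  14.7  32. ] [716.   11.6  32. ] [713.3  15.1  36.4] 1.199376577283286
fl [558.5  37.6  47. ] 
rl [445.9  36.   47. ] 
rr [445.8 -23.2  47. ] 
fr [556.2 -23.2  47. ] 
[ 170.7 -627.2  231.3] [ 3.1 -0.   0.3] [ 1.2  0.6  0.   1.5 -0.   1.  -0. ]
```

```bash
cat > d.py <<'E'
import sys
from h import *
from scipy.spatial.transform import Rotation as Ro
# usage: d.py x y z [yaw] -> remaining shift in tool units and turn in units
s=ctrl.read_state();R=Ro.from_euler("xyz",s["tool_rot"]);g=np.array(list(map(float,sys.argv[1:4])))
yaw=float(sys.argv[4]) if len(sys.argv)>4 else 0.028
dn=Ro.from_euler("xyz",[np.pi,0,yaw])
print("t",round(s["clock"],2),"p",np.round(s["eef_pos"],1),"rpy",np.round(s["tool_rot"],3),"F",np.round(s["force"],1),"w",round(s["width"],1))
print("shift",np.round(R.inv().apply(g-s["eef_pos"])/30,2),"turn",np.round(np.degrees((R.inv()*dn).as_rotvec())/6,2))
E
python3 d.py 586 9.5 150
```

```text
t 0.7 p [ 170.7 -627.2  231.3] rpy [ 3.142 -0.     0.266] F [ 0.8  0.5 -0.5] w 85.2
shift [ 18.93 -16.84   2.71] turn [ 0.   -0.    2.27]
```

```bash
python3 -m crank '[[[0.85,-0.76,0,0,0,0.76],[0.85,-0.76,0,0,0,0.76],[0.85,-0.76,0,0,0,0.75],[0.8,-0.8,0,0,0,0],[0.8,-0.8,0,0,0,0],[0.8,-0.8,0,0,0,0],[0.8,-0.8,0,0,0,0],[0.8,-0.8,0,0,0,0],[0.8,-0.8,0,0,0,0],[0.8,-0.8,0,0,0,0]]]' 1; python3 d.py 586 9.5 150
```

```text
clock: 1.53
eef_pos: [399.4, -375.5, 229.9]
tool_rot: [3.133, 0.003, -0.004]
force: [0.4, -0.6, 0.6]
width: 0.5
t 1.53 p [ 399.4 -375.5  229.9] rpy [ 3.133e+00  3.000e-03 -4.000e-03] F [ 0.4 -0.6  0.6] w 0.5
shift [  6.17 -12.88   2.53] turn [ 0.08  0.03 -0.31]
```

```bash
python3 -m crank '[[[0.5,-1,0,0,0,0],[0.5,-1,0,0,0,-0.1],[0.5,-1,0,0,0,-0.1],[0.5,-1,0,0,0,-0.1],[0.5,-1,0,0,0,0],[0.5,-1,0,0,0,0],[0.5,-1,0,0,0,0],[0.5,-1,0,0,0,0],[0.5,-1,0,0,0,0],[0.5,-1,0.2,0,0,0],[0.5,-1,0.4,0,0,0],[0.5,-1,0.4,0,0,0]]]'; python3 d.py 586 9.5 100
```

```text
clock: 2.53
eef_pos: [585.3, 5.9, 200.7]
tool_rot: [3.129, -0.012, 0.03]
force: [0.9, 0.0, -0.1]
width: 0.2
t 2.53 p [585.3   5.9 200.7] rpy [ 3.129 -0.012  0.03 ] F [ 0.9  0.  -0.1] w 0.2
shift [-0.01 -0.16  3.36] turn [ 0.12 -0.11  0.02]
```

```bash
python3 -m crank '[[[0,-0.1,1,0.1,-0.1,0],[0,0,1,0,0,0],[0,0,1,0,0,0],[0,0,0.8,0,0,0],[0,0,0.5,0,0,0],[0,0,0.2,0,0,0],[0,0,0,0,0,0]]]'; python3 d.py 586 9.5 50
python3 - <<'E'
from h import *
a=ctrl.get_image("top");b=ctrl.get_image("scene")
for p in(a,b):
    print(proj(p,ctrl.read_state()["eef_pos"]))
A=cv2.resize(a["color"][170:295,290:370,::-1],None,fx=4.8,fy=4.8,interpolation=2)
B=cv2.resize(b["color"][195:285,320:405,::-1],None,fx=4.8,fy=4.8,interpolation=2)
o=np.zeros((600,792,3),np.uint8);o[:A.shape[0],:384]=A[:600];o[:B.shape[0],384:384+B.shape[1]]=B;cv2.imwrite("pics/c.png",o)
E
```

```text
clock: 3.12
eef_pos: [592.0, 25.6, 59.4]
tool_rot: [-3.135, -0.009, 0.049]
force: [-0.4, 0.1, 1.0]
width: 0.1
t 3.12 p [592.   25.6  59.4] rpy [-3.135 -0.009  0.049] F [-0.4  0.1  1. ] w 0.1
shift [-0.23  0.53  0.31] turn [-0.06 -0.08  0.2 ]
(np.float64(324.37674781028073), np.float64(232.3879947931369))
(np.float64(329.11729900701874), np.float64(229.44130126048114))
```

View pics/c.png

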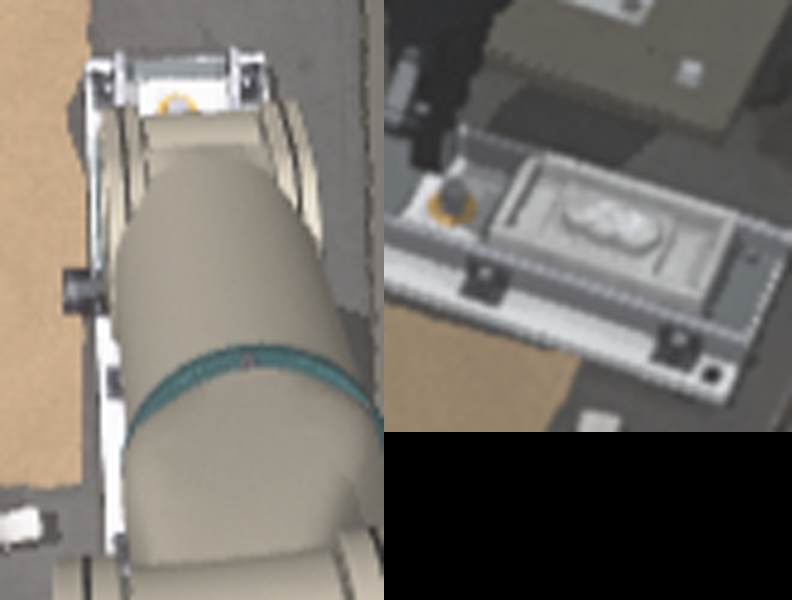

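The arm hides the top view. In the scene view the fingertip is at about (427,160), consistent with its projection, with the pin visible at (455,190). I'll centre the tool over the pin at this height.

```bash
python3 -m crank '[[[-0.2,0.53,0,0,0,0.2],[0,0,0,0,0,0],[0,0,0,0,0,0]]]'; python3 d.py 586 9.5 50
python3 - <<'E'
from h import *
b=ctrl.get_image("scene")
x0,y0=315,195
B=cv2.resize(b["color"][195:285,315:405,::-1],None,fx=6,fy=6,interpolation=2)
E=ctrl.read_state()["eef_pos"]
u,v=proj(b,E);cv2.circle(B,(int((u-315)*6),int((v-195)*6)),3,(0,0,255),-1)
u,v=proj(b,[E[0],E[1],32]);cv2.circle(B,(int((u-315)*6),int((v-195)*6)),3,(0,255,0),-1)
cv2.imwrite("pics/e.png",B)
E
```

```text
clock: 3.47
eef_pos: [591.1, 9.5, 65.0]
tool_rot: [-3.135, -0.019, 0.028]
force: [1.0, -0.4, 0.8]
width: 0.1
t 3.47 p [591.1   9.5  65. ] rpy [-3.135 -0.019  0.028] F [ 1.  -0.4  0.8] w 0.1
shift [-0.18 -0.    0.5 ] turn [-0.07 -0.18 -0.  ]
```

View pics/e.png

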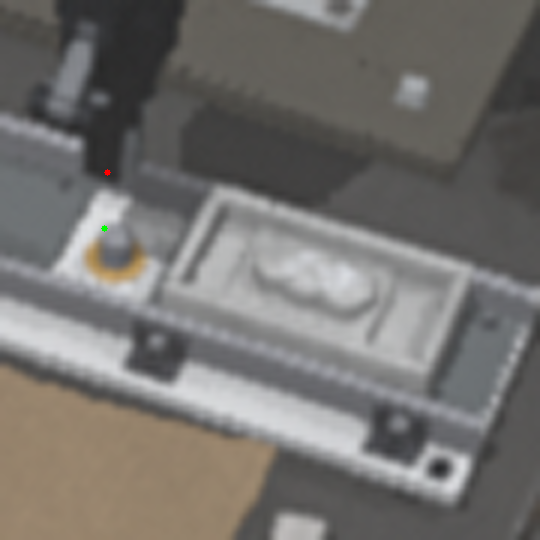

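The tip is about 5 mm too far ahead of the pin: green dot at (104,227), pin top at (117,227). I'll correct that and descend.

```bash
python3 -m crank '[[[-0.2,0,0,-0.05,-0.18,0],[0,0,0,0,0,0],[0,0,0.4,0,0,0],[0,0,0.3,0,0,0],[0,0,0.1,0,0,0],[0,0,0,0,0,0]]]'; python3 d.py 585 9.5 17
```

```text
clock: 4.02
eef_pos: [586.7, 10.5, 41.1]
tool_rot: [-3.14, -0.003, 0.03]
force: [-2.2, 0.1, 0.3]
width: -0.3
t 4.02 p [586.7  10.5  41.1] rpy [-3.14e+00 -3.00e-03  3.00e-02] F [-2.2  0.1  0.3] w -0.3
shift [-0.06  0.03  0.8 ] turn [-0.01 -0.03  0.02]
```

```bash
python3 -m crank '[[[-0.04,0.03,0.15,0,0,0],[0,0,0.15,0,0,0],[0,0,0.1,0,0,0],[0,0,0.1,0,0,0]]]'; python3 d.py 585 9.5 17
```

```text
clock: 4.35
eef_pos: [585.3, 9.8, 24.4]
tool_rot: [-3.14, -0.003, 0.03]
force: [0.0, -0.1, 2.4]
width: 0.0
t 4.35 p [585.3   9.8  24.4] rpy [-3.14e+00 -3.00e-03  3.00e-02] F [ 0.  -0.1  2.4] w 0.0
shift [-0.01  0.01  0.25] turn [-0.01 -0.02  0.02]
```

A force of 2.4 N matches the pin's friction, so I'll keep going in small steps.

```bash
python3 -m crank '[[[0,0,0.08,0,0,0],[0,0,0.08,0,0,0],[0,0,0.04,0,0,0]]]'; python3 d.py 585 9.5 17
```

```text
clock: 4.6
eef_pos: [585.3, 9.8, 17.8]
tool_rot: [-3.14, -0.002, 0.03]
force: [-0.1, -0.6, 2.8]
width: -0.1
t 4.6 p [585.3   9.8  17.8] rpy [-3.14e+00 -2.00e-03  3.00e-02] F [-0.1 -0.6  2.8] w -0.1
shift [-0.01  0.01  0.03] turn [-0.02 -0.02  0.02]
```

```bash
python3 -m crank '[[[0,0,0.04,0,0,0],[0,0,0.02,0,0,0],[0,0,0,0,0,0]]]'; python3 d.py 585 9.5 17
```

```text
clock: 4.85
eef_pos: [585.4, 9.8, 17.3]
tool_rot: [-3.14, -0.003, 0.03]
force: [0.6, -0.1, -1.3]
width: 0.3
t 4.85 p [585.4   9.8  17.3] rpy [-3.14e+00 -3.00e-03  3.00e-02] F [ 0.6 -0.1 -1.3] w 0.3
shift [-0.01  0.01  0.01] turn [-0.02 -0.03  0.02]
```

```bash
python3 -m crank '[[[0,0,0.07,0,0,0],[0,0,0.04,0,0,0],[0,0,0.0,0,0,0]]]'; python3 d.py 585 9.5 17
```

```text
clock: 5.1
eef_pos: [585.8, 9.7, 17.5]
tool_rot: [-3.139, -0.004, 0.03]
force: [0.3, 0.7, -0.5]
width: -0.1
t 5.1 p [585.8   9.7  17.5] rpy [-3.139 -0.004  0.03 ] F [ 0.3  0.7 -0.5] w -0.1
shift [-0.03  0.01  0.02] turn [-0.02 -0.04  0.02]
```

It has bottomed at about z = 17. I'll raise it and move back behind the casting, to about x = 425.

```bash
python3 -m crank '[[[0,0,-0.4,0,0,0],[0,0,-0.8,0,0,0],[0,0,-0.8,0,0,0],[0,0,-0.3,0,0,0],[0,0,0,0,0,0],[-0.8,0,0,0,0,0],[-1,0,0,0,0,0],[-1,0,0,0,0,0],[-1,0,0,0,0,0],[-0.5,0,0,0,0,0],[0,0,0,0,0,0],[0,0,0,0,0,0]]]'; python3 d.py 424 5 60
python3 - <<'E'
from h import *
b=ctrl.get_image("scene")
B=cv2.resize(b["color"][195:285,300:410,::-1],None,fx=6,fy=6,interpolation=2)
E=ctrl.read_state()["eef_pos"]
u,v=proj(b,[E[0],E[1],48]);cv2.circle(B,(int((u-300)*6),int((v-195)*6)),3,(0,255,0),-1)
cv2.imwrite("pics/f.png",B)
E
```

```text
clock: 6.1
eef_pos: [451.3, 5.5, 85.7]
tool_rot: [-3.14, -0.004, 0.03]
force: [0.4, -0.3, 1.3]
width: -0.0
t 6.1 p [451.3   5.5  85.7] rpy [-3.14  -0.004  0.03 ] F [ 0.4 -0.3  1.3] w -0.0
shift [-0.91 -0.01  0.85] turn [-0.01 -0.04  0.02]
```

View pics/f.png

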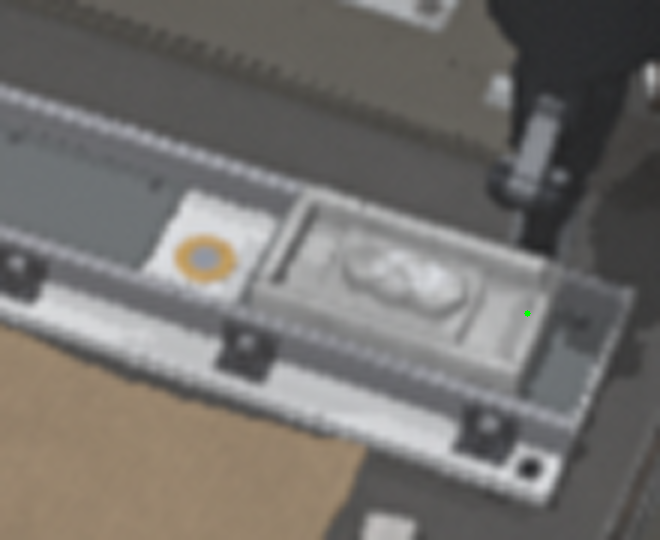

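The pin is flush with the slot at (205,258), and the casting's rear edge is at x ≈ 446. I'll go to x = 424 and down to z ≈ 30.

```bash
python3 -m crank '[[[-0.5,0,0,0,0,0],[-0.4,0,0,0,0,0],[0,0,0,0,0,0],[0,0,0,0,0,0],[0,0,0.5,0,0,0],[0,0,0.5,0,0,0],[0,0,0,0,0,0],[0,0,0,0,0,0]]]'; python3 d.py 424 5 29
python3 - <<'E'
from h import *
b=ctrl.get_image("scene")
B=cv2.resize(b["color"][195:285,300:410,::-1],None,fx=6,fy=6,interpolation=2)
cv2.imwrite("pics/g.png",B)
E
```

```text
clock: 6.82
eef_pos: [437.6, 5.3, 58.8]
tool_rot: [-3.14, -0.013, 0.03]
force: [-0.2, -0.6, -0.4]
width: 0.2
t 6.82 p [437.6   5.3  58.8] rpy [-3.14  -0.013  0.03 ] F [-0.2 -0.6 -0.4] w 0.2
shift [-0.46 -0.    0.99] turn [-0.02 -0.12  0.02]
```

View pics/g.png

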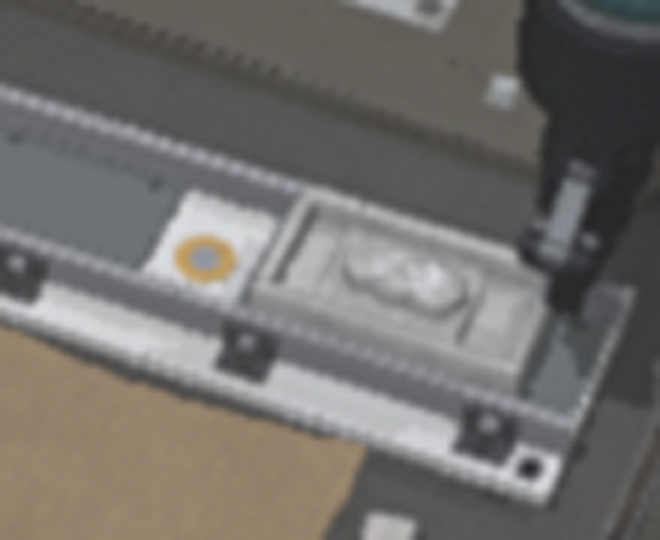

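The fingertip at (567,310) is behind the casting but still 10 mm or so too near. It fell short, so I'll check the joints as I move back more.

```bash
python3 -m crank '[[[-0.3,0,0,0,0,0],[-0.3,0,0,0,0,0],[0,0,0,0,0,0]]]'; python3 d.py 426 5 29; python3 -c "
from cell import ctrl;print([round(q,2) for q in ctrl.read_state()['qpos']])"
```

```text
clock: 7.12
eef_pos: [423.5, 5.2, 59.6]
tool_rot: [-3.138, -0.013, 0.032]
force: [-0.6, 0.1, -0.2]
width: -0.2
t 7.12 p [423.5   5.2  59.6] rpy [-3.138 -0.013  0.032] F [-0.6  0.1 -0.2] w -0.2
shift [0.07 0.01 1.02] turn [-0.03 -0.13  0.04]
[np.float64(-0.22), np.float64(0.66), np.float64(0.22), np.float64(2.28), np.float64(-0.61), np.float64(0.24), np.float64(-1.0)]
```

```bash
python3 -m crank '[[[0.07,0,0.3,0,0,0],[0,0,0.3,0,0,0],[0,0,0,0,0,0]]]'; python3 d.py 426 5 29; python3 -c "
from cell import ctrl;print([round(q,3) for q in ctrl.read_state()['qpos']])"
```

```text
clock: 7.37
eef_pos: [428.2, 6.1, 42.9]
tool_rot: [-3.137, -0.017, 0.032]
force: [-0.1, 0.0, -0.1]
width: -0.1
t 7.37 p [428.2   6.1  42.9] rpy [-3.137 -0.017  0.032] F [-0.1  0.  -0.1] w -0.1
shift [-0.08  0.04  0.46] turn [-0.05 -0.16  0.04]
[np.float64(-0.267), np.float64(0.709), np.float64(0.281), np.float64(2.284), np.float64(-0.899), np.float64(0.239), np.float64(-0.708)]
```

Joint 6 is near its lower limit, so I'll tilt the hand about 5° forward, with the tip staying behind the casting.

```bash
python3 -m crank '[[[-0.08,0,0,0,-0.5,0],[0,0,0,0,-0.4,0],[0,0,0,0,0,0],[0,0,0.2,0,0,0],[0,0,0,0,0,0]]]'; python3 d.py 426 5 29; python3 -c "
from cell import ctrl;print([round(q,3) for q in ctrl.read_state()['qpos']])"
```

```text
clock: 7.78
eef_pos: [424.9, 5.6, 38.3]
tool_rot: [-3.138, 0.083, 0.032]
force: [0.1, 0.3, 0.6]
width: 0.1
t 7.78 p [424.9   5.6  38.3] rpy [-3.138  0.083  0.032] F [0.1 0.3 0.6] w 0.1
shift [0.06 0.02 0.3 ] turn [-0.03  0.79  0.03]
[np.float64(-0.364), np.float64(0.767), np.float64(0.437), np.float64(2.206), np.float64(-0.801), np.float64(0.425), np.float64(-0.798)]
```

```bash
python3 -m crank '[[[0.03,0,0.2,0,0,0],[0,0,0.1,0,0,0],[0,0,0,0,0,0]]]'; python3 d.py 426 5 29
```

```text
clock: 8.03
eef_pos: [423.9, 5.6, 28.7]
tool_rot: [-3.137, 0.083, 0.03]
force: [-0.3, -0.1, 0.2]
width: 0.0
t 8.03 p [423.9   5.6  28.7] rpy [-3.137  0.083  0.03 ] F [-0.3 -0.1  0.2] w 0.0
shift [ 0.07  0.02 -0.02] turn [-0.04  0.79  0.02]
```

```bash
python3 -m crank '[[[0.15,0,0,0,0,0],[0.2,0,-0.02,0,0,0],[0.25,0,-0.02,0,0,0],[0.25,0,-0.02,0,0.2,0],[0.25,0,-0.02,0,0.2,0],[0.25,0,-0.01,0,0.2,0],[0.25,0,-0.01,0,0.2,0],[0.25,0,0,0,0,0],[0.25,0,0,0,0,0],[0.25,0,0,0,0,0],[0.25,0,0,0,0,0]]]'; python3 d.py 588 9.5 29
```

```text
clock: 8.95
eef_pos: [504.5, 8.0, 28.5]
tool_rot: [-3.135, -0.002, 0.027]
force: [-0.4, -0.4, -0.4]
width: -0.0
t 8.95 p [504.5   8.   28.5] rpy [-3.135e+00 -2.000e-03  2.700e-02] F [-0.4 -0.4 -0.4] w -0.0
shift [ 2.79  0.02 -0.01] turn [-0.07 -0.02 -0.01]
```

```bash
python3 -m crank '[[[0.2,0,0,0,0,0],[0.25,0,0,0,0,0],[0.25,0,0,0,0,0],[0.25,0,0,0,0,0],[0.25,0,0,0,0,0],[0.25,0,0,0,0,0],[0.2,0,0,0,0,0],[0.1,0,0,0,0,0],[0,0,0,0,0,0]]]'; python3 d.py 588 9.5 29
python3 - <<'E'
from h import *
b=ctrl.get_image("scene")
B=cv2.resize(b["color"][195:285,260:380,::-1],None,fx=6,fy=6,interpolation=2)
cv2.imwrite("pics/k.png",B)
E
```

```text
clock: 9.7
eef_pos: [564.9, 10.0, 28.4]
tool_rot: [-3.136, -0.003, 0.03]
force: [-2.8, -0.2, 2.6]
width: 0.0
t 9.7 p [564.9  10.   28.4] rpy [-3.136e+00 -3.000e-03  3.000e-02] F [-2.8 -0.2  2.6] w 0.0
shift [ 0.77  0.04 -0.02] turn [-0.05 -0.03  0.02]
```

View pics/k.png

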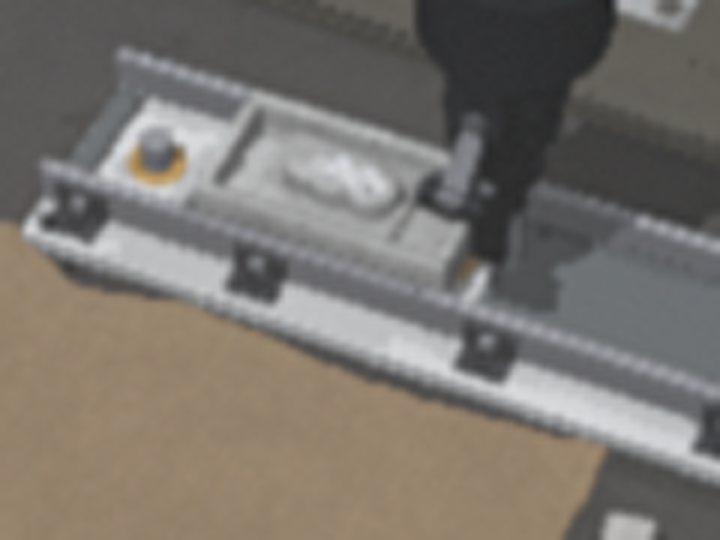

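The casting slides straight. Its front edge is near (220,150) and pin b is at (157,150), so there is about 20 mm to go. I'll push more slowly from here.

```bash
python3 -m crank '[[[0.12,0,0,0,0,0],[0.12,0,0,0,0,0],[0.12,0,0,0,0,0],[0.1,0,0,0,0,0],[0.06,0,0,0,0,0],[0,0,0,0,0,0]]]'; python3 d.py 588 9.5 29
```

```text
clock: 10.25
eef_pos: [580.2, 10.4, 28.4]
tool_rot: [-3.136, -0.0, 0.029]
force: [-1.1, -0.1, 1.0]
width: -0.4
t 10.25 p [580.2  10.4  28.4] rpy [-3.136 -0.     0.029] F [-1.1 -0.1  1. ] w -0.4
shift [ 0.26  0.04 -0.02] turn [-0.06 -0.    0.01]
```

```bash
for i in 1; do python3 -m crank '[[[0.06,0,0,0,0,0],[0.06,0,0,0,0,0],[0.05,0,0,0,0,0]]]'; python3 -m crank '[[[0.05,0,0,0,0,0],[0.05,0,0,0,0,0]]]'; done; python3 d.py 588 9.5 29
```

```text
clock: 10.5
eef_pos: [584.7, 10.6, 28.4]
tool_rot: [-3.135, 0.001, 0.029]
force: [-2.2, 0.3, 1.4]
width: -0.0
clock: 10.67
eef_pos: [587.9, 10.7, 28.4]
tool_rot: [-3.135, 0.001, 0.029]
force: [-3.8, 0.6, 1.1]
width: -0.2
t 10.67 p [587.9  10.7  28.4] rpy [-3.135e+00  1.000e-03  2.900e-02] F [-3.8  0.6  1.1] w -0.2
shift [ 0.    0.04 -0.02] turn [-0.06  0.01  0.01]
```

```bash
python3 -m crank '[[[0.05,0,0,0,0,0],[0.05,0,0,0,0,0]]]';python3 -m crank '[[[0.05,0,0,0,0,0],[0,0,0,0,0,0]]]'; python3 d.py 588 9.5 29
python3 - <<'E'
from h import *
b=ctrl.get_image("scene")
B=cv2.resize(b["color"][195:285,260:380,::-1],None,fx=6,fy=6,interpolation=2)
cv2.imwrite("pics/m.png",B)
E
```

```text
clock: 10.83
eef_pos: [589.1, 10.7, 28.3]
tool_rot: [-3.134, 0.005, 0.029]
force: [-8.9, -1.1, 6.9]
width: 0.4
clock: 11.0
eef_pos: [589.0, 10.7, 28.2]
tool_rot: [-3.133, 0.009, 0.028]
force: [-0.4, 1.2, 0.0]
width: -0.2
t 11.0 p [589.   10.7  28.2] rpy [-3.133  0.009  0.028] F [-0.4  1.2  0. ] w -0.2
shift [-0.03  0.04 -0.03] turn [-0.08  0.09  0.  ]
```

View pics/m.png

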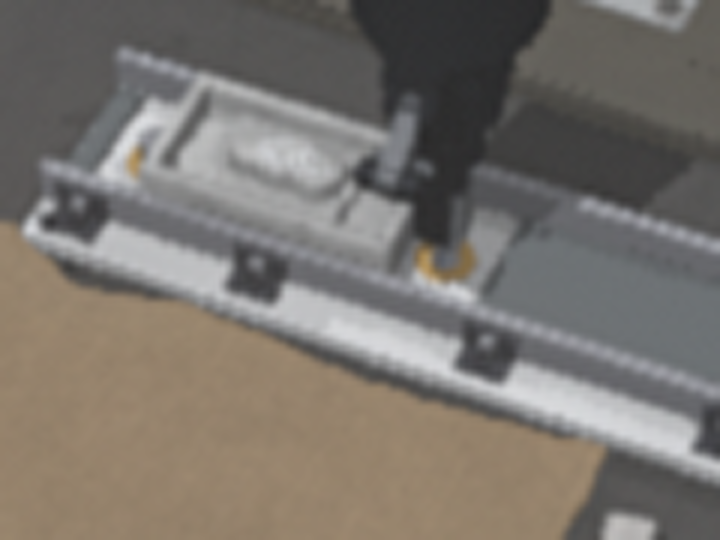

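The casting sits against pin b. The tool stalled at x = 589 with 9 N, close to the expected 588. I'll back off and lift.

```bash
python3 -m crank '[[[-0.15,0,0,0,0,0],[-0.15,0,0,0,0,0],[0,0,0,0,0,0],[0,0,-0.5,0,0,0],[0,0,-1,0,0,0],[0,0,-1,0,0,0],[0,0,-1,0,0,0],[-0.5,0,-1,0,0,0],[-1,0,-0.5,0,0,0],[-1,0,0,0,0,0],[-1,0,0,0,0,0],[0,0,0,0,0,0]]]'; python3 -m crank '[[[0,1,0,0,0,0],[0,1,0,0,0,0],[0,1,0,0,0,0],[0,1,0,0,0,0],[0,1,0,0,0,0],[0,1,0,0,0,0],[0,1,0,0,0,0],[0,0.5,0,0,0,0],[0,0,0,0,0,0],[0,0,0,0,0,0]]]'
python3 - <<'E'
from h import *
a=ctrl.get_image("top");b=ctrl.get_image("scene")
A=cv2.resize(a["color"][175:300,215:360,::-1],None,fx=4,fy=4,interpolation=2)
B=cv2.resize(b["color"][200:260,260:315,::-1],None,fx=4,fy=4,interpolation=2)
o=np.zeros((500,800,3),np.uint8);o[:,:580]=A;o[:B.shape[0],580:]=B[:,:220];cv2.imwrite("pics/n.png",o)
E
```

```text
clock: 12.05
eef_pos: [479.6, 5.4, 185.5]
tool_rot: [-3.136, -0.01, 0.028]
force: [-1.3, 0.5, -0.4]
width: 0.4
clock: 12.88
eef_pos: [493.5, -228.9, 186.0]
tool_rot: [-3.14, -0.025, 0.036]
force: [-0.9, 0.5, -0.3]
width: -0.1
```

View pics/n.png

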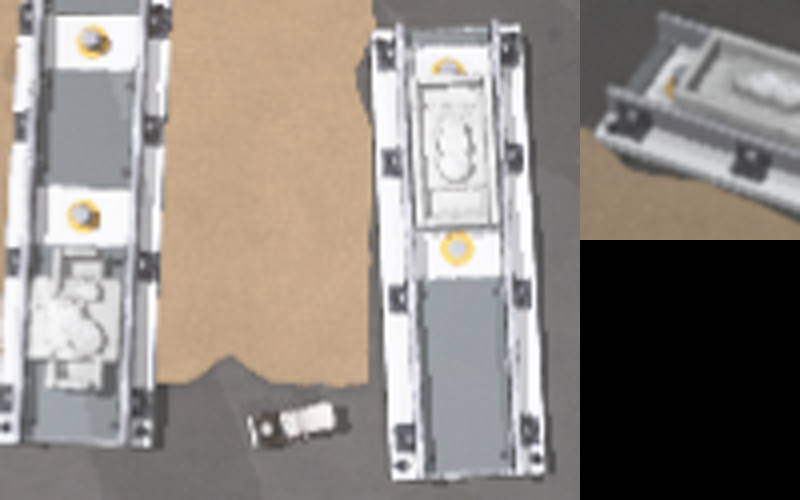

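The casting is square against pin b (448,70), pin a is flush (457,247), and the other track and block are unchanged. One number check before I hand in.

```bash
python3 - <<'E'
from h import *
a=ctrl.get_image("top")
f=at_z(a,215+455/4,175+77/4,47);r=at_z(a,215+455/4,175+229/4,47);print(f,r,(f+r)/2, "expect centre about", 586+68, 11.4)
s=ctrl.read_state();print(s["qd"],s["clock"])
E
```

```text
[705.44904872   9.86825378  47.        ] [595.10006937  12.46151322  47.        ] [650.27455904  11.1648835   47.        ] expect centre about 654 11.4
[-0.01342689 -0.00061814 -0.00737975  0.00624754 -0.00027282  0.00321882
 -0.00058339] 13.0333
```

Measured against pin b in the same view (x = 713.7), the centre should be at 651.7. I measure 650.3, which is within tolerance, so I'm handing in.

```bash
python3 -c "
from cell import ctrl;print(ctrl.finish_job())"
```

```text
the job is handed in; nothing more can be done
None
```

The long casting has been moved on one station and the job is handed in; no verdict is reported.

I pressed stop pin a down with the closed fingertips. The tip stopped at z ≈ 17 mm, with about 3 N read during the press. I then pushed the casting along its track with the closed fingers until it stalled against pin b at about 9 N, backed off and moved clear.

**Last checks:**
- **Pins:** in the final top view, pin a is flush with its slot and pin b's rim shows just ahead of the casting. I did not measure pin b's height after the push.
- **Casting:** it looks square in the track. Its centre measured x ≈ 650 mm, against about 652 mm expected from pin b in the same camera.
- **Bystanders:** the other track and the block between the tracks look unchanged. The other three blocks were outside the last crops and I did not check them again.

**What disagreed or went off plan:**
- **Measurements:** using my two-camera average for pin a, the expected casting centre would be about 654 mm. The two cameras also differed by 3 to 5 mm sideways on the pins, and their triangulated tops came out 4 to 6 mm higher than the 32 mm stated.
- **Reach:** behind the casting, joint 6 came close to its lower limit, so I tilted the tool about 5° there and straightened it during the push.

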